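Put the hotpot things back on their own coasters

ROBOT

A 7-joint arm with a two-finger parallel gripper is mounted at the origin on the work surface. World frame = base frame: x ahead of the robot, y to its left, z up, the work surface at z = 0. Lengths are in m, angles in rad, forces in N, time in s.
With the tool pointing down it reaches from about 0.35 to 0.9 m from the base axis. Payload 8.1 kg.
Tool frame: the origin (TCP) lies midway between the tips of the shut fingers; the grasp point (between the pads) lies 19 mm behind it; z points along the fingers, y is the line along which they close (so a half turn about z gives the same grasp; the last joint's range is limited). The gripper opens to 92 mm and grips with 3 to 60 N. Pads are 19 mm wide; open, the fingers measure 130 mm over their backs; the gripper's body (75 mm by 190 mm) begins 47 mm behind the grasp point.
Start: joints at [-1.376, 0.434, 0.025, 1.573, -0.012, 1.134, -0.075], TCP at [0.183, 0.597, 0.227] pointing down, gripper open.
Joint ranges: [-2.62, 2.62], [-0.44, 2.09], [-1.27, 1.32], [0.08, 2.57], [-1.32, 4.46], [0.12, 2], [-2.74, 2.74]. Speed limits (rad/s): [2.22, 2.22, 3.01, 3.01, 3.14, 3.14, 3.14].

INTERFACE

Orientations are given as a rotation vector (axis times angle).
In Python, from cell import arm gives the robot as it stands.
- The arm moves only by the tool carry_out, never from a script. Its arguments are lists of equal length, an entry for each row: "claw": the finger opening in cm, from 0 to 9.18; "delta_pos": the shift along the tool's x, y, z in cm, a list of three; "angular": the turn, a rotation vector about the tool's x, y, z in rad, a list of three. In form: {"claw": [claw, ...], "delta_pos": [[dx, dy, dz], ...], "angular": [[ax, ay, az], ...]}. A call has 1 to 20 rows; each row shifts and turns the commanded pose from where the row before left it, along the tool's axes as they then stand; what a row does not reach is not made up. A row lasts 1/10 s, in which the tool goes at most 50 mm and 8.59 degrees, less where a joint would pass 70% of its speed; a pose out of reach is approached as far as the arm can. A call with a gripper value outside its range is refused whole. The fingers move at their own pace and stop on an object; "force" is the grip in N (left out, the last holds). Time passes only in rows, so rows that do not move let the fingers close. It gives the time, the measured TCP pose, the force, the opening and the grip force at its end, in the units of the state.
- arm.observe(): the state, without advancing time (a new reading comes with each control period).
- arm.get_image(name): name is "scene" or "top" or "wrist"; returns a dict with "frame" (384x512x3 uint8, red, green, blue), "mtx" (3x3 intrinsics, pixels), "T" (4x4, takes a point from camera to world coordinates). Camera axes: x right, y down, z forward; pixel columns grow to the right and rows downward; lengths in m; the calibration is good to about 2 mm. A picture is of the moment at which its call begins. There is no depth.
- arm.sign_off(): hands the job in; it is judged then, once.
Trained networks look in a picture, given as the dict that the camera call returned (one of the last four; its "shot" number tells which), for a name from the list of things; names that differ only in an ending like _2 or _b are one class to them, and where a whole thing is asked for, a point or a joint stands for the part that bears it (a point fixed in the world has none). Each returns a list of dicts, best first, with "conf" (0 to 1); they miss things now and then, are a little off and sometimes report something else, mostly with a low value. They report only what shows in the picture. A call takes as long as a camera call. They do not tell look-alikes from the thing itself.
- arm.look_for(label, picture): "centre" ([column, row] as shares, 0 to 1, of the picture: columns of its width, rows of its height, amid what is visible of it).
- arm.trace(label, picture): "region" (384x512 bool, what is visible of it) and "centre" ([column, row] as shares, 0 to 1, of the picture: columns of its width, rows of its height, amid what is visible of it).
- arm.place_of(label, picture): "centre" ([column, row] as shares, 0 to 1, of the picture: columns of its width, rows of its height: a listed point, or the origin of a listed thing).
The state is a dict: "clock": time; "joints": joint angles; "dq": joint speeds; "joint_efforts": joint torques, N m; "position": TCP position; "ee_rot": TCP orientation; "force": force on the tool from outside, world axes, zero at the start; "ft_torque": the same for the moment, N m; "width": opening from 0.0 (shut) to 1.0 (fully open); "gripper_force": force on a finger pad.
Only numpy, scipy, OpenCV 4.12 (cv2) and the standard library are available. Lean on these libraries where they do the work, as an engineer would, in place of code of your own. Each camera call takes 0.05 s, during which the arm holds its last target. There are 200 camera calls.

TASK

The lid rest, the glass dish and the tong have been put back on one another's coasters: swap them round so that the red lid rest stands in the middle of the red coaster, the blue-lidded glass dish in the middle of the blue one, and the green tong lies flat with its middle over the green one, any way round. The spare grey slate is free for parking something on the way and must be empty again at the end. Set things down rather than dropping them, and do not shift the spoon cup, the soy sauce bottle or the rice bowl.

Things in the scene. Friction and masses are not known exactly. Their poses are not given: they have to be found in the camera images.
- lid_rest: Red ceramic lid rest, 0.3 kg: round foot 76 mm across, 12 mm high, with two parallel upright fins. Origin at the centre of the underside, z up. The fins run 54 mm along its x axis and reach from 12 to 54 mm height; together they are 32 mm wide across its y axis (each 10 mm thick, 12 mm slot between). Grip across both fins. Starts on the green coaster.
- glass_dish: Round empty clear glass dish with a fixed blue lid, 0.3 kg: 78 mm across, 60 mm high to the top of the lid, then an upright cylindrical knob 24 mm in diameter from 60 to 92 mm height in the middle. Origin at the centre of the underside, z up. Grip the knob; lid and dish are one piece. Starts on the red coaster.
- tong: Closed green silicone tong lying flat, one rigid piece, 0.09 kg: 150 mm long along its x axis, 20 mm high, 30 mm wide along y in the middle (with thin steel inlays). Origin at the middle of its length, on the underside, within 5 mm of its centre of mass; z up. Gripped from above across its width near the origin. Starts on the blue coaster, its ends overhanging.
- red_coaster: Red silicone coaster, a flat disc 120 mm across and 6 mm thick, fixed to the table; origin at the centre of its underside, z up, top face at z = 6 mm. Place of the lid rest.
- green_coaster: Green silicone coaster, a flat disc 120 mm across and 6 mm thick, fixed to the table; origin at the centre of its underside, z up, top face at z = 6 mm. Place of the tong.
- blue_coaster: Blue silicone coaster, a flat disc 120 mm across and 6 mm thick, fixed to the table; origin at the centre of its underside, z up, top face at z = 6 mm. Place of the glass dish.
- slate: Spare square dark grey slate, 120 by 120 mm, 6 mm thick, fixed to the table and empty at the start; origin at the centre of its underside, z up, top at z = 6 mm. Free parking spot.
- spoon_cup: White cup, 74 mm across and 90 mm high, with four steel spoons standing in it up to 170 mm height; loose bystander, origin at the centre of its underside.
- soy_bottle: Amber soy sauce bottle with red cap, 58 mm across and 150 mm high; loose bystander, origin at the centre of its underside.
- rice_bowl: White rice bowl, 100 mm across and 50 mm high; loose bystander, origin at the centre of its underside.
Things that resemble listed ones, but are neither listed nor needed, are in the scene too. There is more than one size of the blue_coaster; the one meant has the size given above.

How it is judged:
At the end, for the whole second after the job is handed in: Lid rest on the red, glass dish on the blue and tong on the green coaster, each with its origin within 15 mm of the coaster's centre, resting on its face (underside 2 to 11 mm above the coaster's underside), tilted less than 0.1 rad, and at rest; the slate is therefore empty (horizontal distance between lid_rest and red_coaster below 0.015 m and z of lid_rest in the frame of red_coaster between 0.002 and 0.011 m and angle between each of lid_rest, glass_dish, tong's own z axis and vertical below 0.1 rad and linear speed of each of lid_rest, glass_dish, tong below 0.02 m/s and angular speed of each of lid_rest, glass_dish, tong below 0.2 rad/s and horizontal distance between glass_dish and blue_coaster below 0.015 m and z of glass_dish in the frame of blue_coaster between 0.002 and 0.011 m and horizontal distance between tong and green_coaster below 0.015 m and z of tong in the frame of green_coaster between 0.002 and 0.011 m); the robot touches nothing.
It fails at once if the lid rest is let go in mid-air (its underside more than 35 mm above the table with no finger on it) (height (world z) of lid_rest above 0.035 m and contact force between the fingers and lid_rest below 0.05 N).
It fails at once if the glass dish is let go in mid-air (its underside more than 35 mm above the table with no finger on it) (height (world z) of glass_dish above 0.035 m and contact force between the fingers and glass_dish below 0.05 N).
It fails at once if the tong is let go in mid-air (its underside more than 35 mm above the table with no finger on it) (height (world z) of tong above 0.035 m and contact force between the fingers and tong below 0.05 N).
It fails at once if the spoon cup, the soy sauce bottle or the rice bowl is shifted by more than 25 mm or tipped (distance of any of spoon_cup, soy_bottle, rice_bowl from where it was at the start of the episode above 0.025 m or angle between any of spoon_cup, soy_bottle, rice_bowl's own z axis and vertical above 0.3 rad).
It also fails if it takes over 96 s, if anything falls off the work surface, if the arm or the gripper's body presses on something with over 40 N, if the wrist force passes 120 N, or if a joint passes its speed limit or range.

## Working session

There is one attempt and no reset: what is moved stays moved. The work goes in short steps, Python scripts to look and compute and a tool call to move; the robot and the scene stay as the last step left them, time stands still between calls to the robot, and variables do not carry over. Pictures are saved under pics/ and viewed, at most 14 in all, crops included, and the job is handed in when it is done.

Besides the shell and the picture viewer there is one more tool, called by a JSON object that holds its "fn" and its "kwargs", one argument or row to a line. carry_out: Moves the arm, as the interface text tells. Its arguments: {"type":"object","properties":{"claw":{"type":"array","items":{"type":"number"}},"delta_pos":{"type":"array","items":{"type":"array","items":{"type":"number"}}},"angular":{"type":"array","items":{"type":"array","items":{"type":"number"}}},"force":{"type":"number"}},"required":["claw","delta_pos","angular"]}

```bash
mkdir -p pics
cat > h.py <<'E'
import numpy as np, cv2
from cell import arm
def toworld(p,c,z):
    u=np.array([c[0]*512,c[1]*384,1.]); d=p["T"][:3,:3]@np.linalg.inv(p["mtx"])@u; o=p["T"][:3,3]
    return o+d*(z-o[2])/d[2]
def save(p,n): cv2.imwrite("pics/"+n,p["frame"][:,:,::-1])
E
python3 - <<'E'
from h import *
s=arm.observe(); print(s)
H=dict(lid_rest=.006,glass_dish=.006,tong=.006,red_coaster=0,green_coaster=0,blue_coaster=0,slate=0,spoon_cup=0,soy_bottle=0,rice_bowl=0)
for cam in ["top","scene"]:
    p=arm.get_image(cam); save(p,cam+"0.png"); print(cam,p["T"][:3,3].round(3))
    for n,z in H.items():
        for r in arm.place_of(n,p)[:4]:
            print(n,round(r["conf"],2),(np.array(r["centre"])*[512,384]).round(0),toworld(p,r["centre"],z)[:2].round(3))
E
```

```text
{'clock': 0.0, 'joints': array([-1.37563074,  0.43522287,  0.02495324,  1.57411946, -0.0115947 ,
        1.13397606, -0.07514166]), 'dq': array([ 1.52724938e-03, -3.06310930e-04, -9.55471222e-08,  1.40587907e-04,
       -1.10570458e-03,  1.64816538e-04, -1.71320776e-03]), 'joint_efforts': array([-4.84519242e-04, -6.67867470e+01,  9.84572098e-01, -3.14451206e+01,
       -6.05960051e-02,  4.30666760e-02,  1.70302865e-04]), 'position': array([0.18325982, 0.59698754, 0.22593616]), 'ee_rot': array([-4.66131022e-01, -3.10672221e+00,  2.47872391e-03]), 'force': array([-0.49857564,  0.0591144 ,  0.29622271]), 'ft_torque': array([ 0.03492402, -0.04566723, -0.0180151 ]), 'gripper_force': 0.0, 'width': 0.9999688215111642}
top [0.462 0.065 1.33 ]
lid_rest 0.72 [189. 202.] [0.479 0.231]
lid_rest 0.21 [199. 104.] [0.743 0.202]
glass_dish 0.64 [240. 154.] [0.608 0.096]
tong 0.89 [283. 217.] [ 0.437 -0.018]
red_coaster 0.87 [240. 153.] [0.61  0.094]
green_coaster 0.81 [186. 203.] [0.479 0.241]
green_coaster 0.27 [281. 215.] [ 0.441 -0.011]
blue_coaster 0.81 [343. 268.] [ 0.298 -0.174]
blue_coaster 0
[... 247 characters left out ...]
 0.859 -0.343  0.795]
lid_rest 0.76 [278. 145.] [0.472 0.233]
glass_dish 0.65 [288. 201.] [0.611 0.093]
tong 0.63 [213. 191.] [ 0.434 -0.009]
red_coaster 0.83 [287. 201.] [0.607 0.093]
green_coaster 0.74 [332. 154.] [0.612 0.309]
green_coaster 0.68 [281. 148.] [0.483 0.234]
blue_coaster 0.96 [133. 204.] [ 0.293 -0.173]
blue_coaster 0.91 [228. 143.] [0.346 0.148]
blue_coaster 0.73 [212. 193.] [ 0.435 -0.015]
slate 0.78 [213. 271.] [ 0.589 -0.175]
spoon_cup 0.91 [337. 153.] [0.624 0.32 ]
spoon_cup 0.3 [140. 246.] [ 0.404 -0.24 ]
soy_bottle 0.64 [277. 144.] [0.464 0.237]
soy_bottle 0.6 [141. 248.] [ 0.411 -0.243]
soy_bottle 0.37 [288. 198.] [0.604 0.103]
rice_bowl 0.89 [349. 203.] [0.74  0.194]
```

View pics/top0.png

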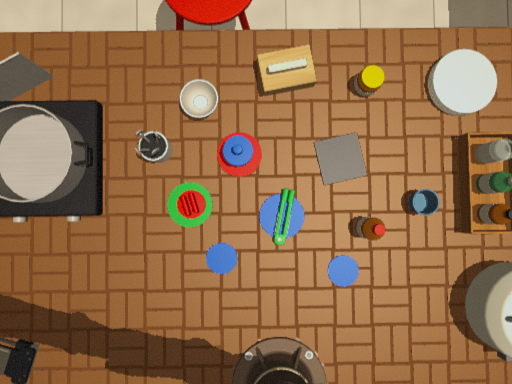

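View pics/scene0.png

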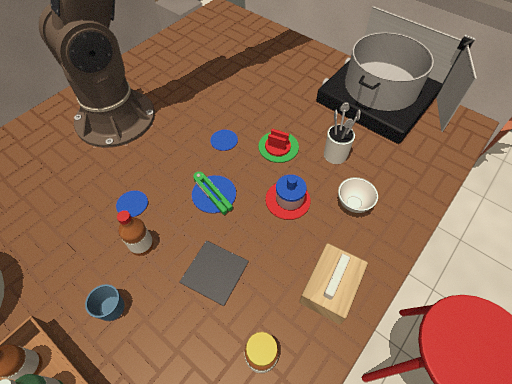

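The large blue coaster is the one under the tong (top 281,215). The small blue discs at (221,257) and (343,270) are decoys. Next I measure precisely.

```bash
cat >> h.py <<'E'
from scipy.optimize import least_squares
from scipy.spatial.transform import Rotation as R
def unproj(p,uv,z):
    return np.array([toworld(p,(u/512,v/384),z)[:2] for u,v in uv])
def px(p,w):
    q=np.linalg.inv(p["T"])@np.append(w,1); q=p["mtx"]@q[:3]; return q[:2]/q[2]
RNG=dict(red=[(0,8),(172,180)],green=[(45,80)],blue=[(105,128)])
def mask(p,col):
    h=cv2.cvtColor(p["frame"],cv2.COLOR_RGB2HSV); m=0
    for a,b in RNG[col]: m=m|cv2.inRange(h,(a,140,50),(b,255,255))
    return m
def coaster(p,col,guess):
    m=mask(p,col); c=px(p,[*guess,.006]); yy,xx=np.nonzero(m)
    w=unproj(p,np.c_[xx,yy],.006); k=np.hypot(*(w-guess).T)<.085
    m2=np.zeros_like(m); m2[yy[k],xx[k]]=255
    ct=max(cv2.findContours(m2,cv2.RETR_EXTERNAL,cv2.CHAIN_APPROX_NONE)[0],key=cv2.contourArea)[:,0]
    w=unproj(p,ct,.006)
    f=least_squares(lambda s:np.hypot(*(w-s).T)-.06,guess,loss="soft_l1",f_scale=.002)
    return f.x, np.median(abs(f.fun))
E
python3 - <<'E'
from h import *
for cam in ["top","scene"]:
    p=arm.get_image(cam)
    for col,g in dict(red=(.609,.094),green=(.48,.238),blue=(.437,-.012)).items(): print(cam,col,*[np.round(a,4) for a in coaster(p,col,g)])
    t=arm.trace("slate",p)
    if t: 
        m=t[0]["region"].astype(np.uint8); ct=max(cv2.findContours(m,0,1)[0],key=cv2.contourArea)[:,0]; w=unproj(p,ct,.006).astype(np.float32); print("slate",cv2.minAreaRect(w))
    for n,z,col in [("tong",.026,"green"),("lid_rest",.06,"red")]:
        g={"tong":(.437,-.012),"lid_rest":(.479,.235)}[n]
        yy,xx=np.nonzero(mask(p,col)); w=unproj(p,np.c_[xx,yy],z); k=np.hypot(*(w-g).T)<(.1 if n=="tong" else .05); w=w[k].astype(np.float32)
        r=cv2.minAreaRect(w); C=np.cov(w.T); e,v=np.linalg.eigh(C); print(n,r,"pca",w.mean(0),np.degrees(np.arctan2(v[1,1],v[0,1])))
    # knob: dish
    for lab in ["glass_dish","lid_rest","tong"]:
        for r in arm.place_of(lab,p)[:1]: print(lab,toworld(p,r["centre"],.006)[:2].round(4))
p=arm.get_image("top")
cv2.imwrite("pics/crop.png",cv2.resize(p["frame"][130:250,160:320,::-1],None,fx=5,fy=5,interpolation=cv2.INTER_CUBIC))
E
```

```text
top red [0.6067 0.0974] 0.001
top green [0.4746 0.2307] 0.0019
top blue [ 0.4395 -0.0205] 0.0044
slate ((0.5910020470619202, -0.17288529872894287), (0.12197659909725189, 0.12326919287443161), 12.106361389160156)
tong ((0.43854033946990967, -0.018023382872343063), (0.03191756829619408, 0.14690731465816498), 78.69658660888672) pca [ 0.44784    -0.01888467] 167.4462627537384
lid_rest ((0.47486361861228943, 0.21995168924331665), (0.06626448035240173, 0.06620889902114868), 89.1463623046875) pca [0.47508156 0.22031055] 126.29786619992464
glass_dish [0.597  0.0998]
lid_rest [0.4698 0.2273]
tong [ 0.4412 -0.0132]
scene red [0.6066 0.0969] 0.0017
scene green [0.4731 0.2318] 0.0041
scene blue [ 0.4398 -0.0184] 0.0024
slate ((0.5925801992416382, -0.1735917031764984), (0.12188565731048584, 0.1226201057434082), 11.459741592407227)
tong ((0.4428362250328064, -0.02225867286324501), (0.033129237592220306, 0.15476380288600922), 78.82901000976562) pca [ 0.4510631  -0.02295277] 167.24299288967933
lid_rest ((0.49224984645843506, 0.21736259758472443), (0.08107690513134003, 0.057459328323602676), 16.598726272583008) pca [0.4840151  0.21449094] 165.47891280144623
glass_dish [0.6154 0.0917]
lid_rest [0.469  0.2222]
tong [ 0.4382 -0.0175]
```

View pics/crop.png

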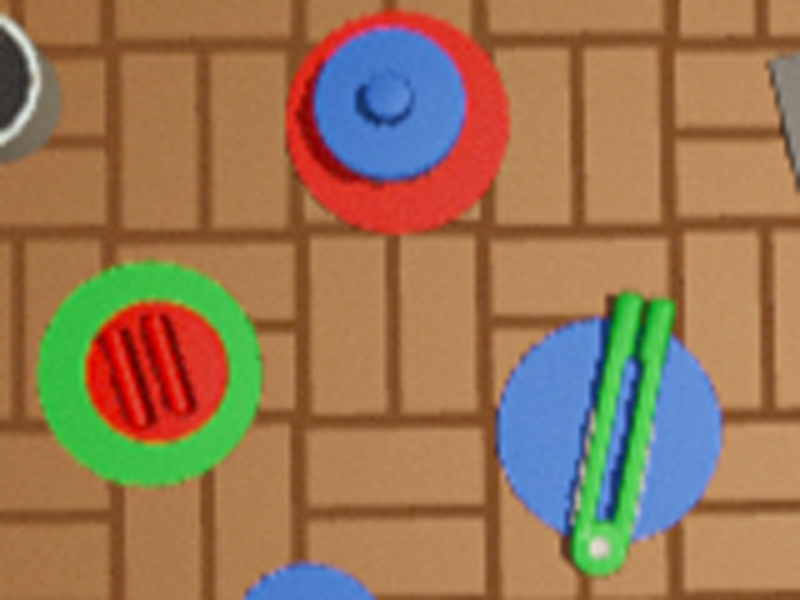

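```bash
cat >> h.py <<'E'
def circ(p,col,guess,z,r,win):
    m=mask(p,col); yy,xx=np.nonzero(m); w=unproj(p,np.c_[xx,yy],z); k=np.hypot(*(w-guess).T)<win
    m2=np.zeros_like(m); m2[yy[k],xx[k]]=255
    ct=max(cv2.findContours(m2,cv2.RETR_EXTERNAL,cv2.CHAIN_APPROX_NONE)[0],key=cv2.contourArea)[:,0]
    w=unproj(p,ct,z)
    f=least_squares(lambda s:np.hypot(*(w-s).T)-r,guess,loss="soft_l1",f_scale=.002)
    return f.x.round(4), np.median(abs(f.fun)).round(4)
def plan(x,y,z,axis_deg=None):
    """rows to go: tool-frame shift (cm) and z-turn so tool y is at axis_deg in world"""
    s=arm.observe(); M=R.from_rotvec(s["ee_rot"]).as_matrix()
    d=M.T@(np.array([x,y,z])-s["position"]); a=np.degrees(np.arctan2(M[1,1],M[0,1]))
    print("clock",s["clock"],"pos",s["position"].round(4),"tooly",a.round(2),"q7",s["joints"][6].round(2),"toolz",M[:,2].round(3))
    print("d(cm,current axes)",(d*100).round(2))
    if axis_deg is not None:
        t=-((axis_deg-a+90)%180-90); print("turn z deg",t.round(2),"rad",np.radians(t).round(4))
        M2=M@R.from_rotvec([0,0,np.radians(t)]).as_matrix(); print("d after turn",(M2.T@(np.array([x,y,z])-s["position"])*100).round(2))
E
python3 - <<'E'
from h import *
for cam in ["top","scene"]:
    p=arm.get_image(cam)
    print(cam,"lid foot",circ(p,"red",(.474,.228),.018,.038,.05),"dishlid",circ(p,"blue",(.605,.097),.066,.039,.05))
    h=cv2.cvtColor(p["frame"],cv2.COLOR_RGB2HSV)
plan(.605,.097,.2,90)
print(R.from_rotvec(arm.observe()["ee_rot"]).as_matrix().round(3))
E
```

```text
top lid foot (array([0.4755, 0.2254]), np.float64(0.0032)) dishlid (array([0.6094, 0.1002]), np.float64(0.0028))
scene lid foot (array([0.4735, 0.2269]), np.float64(0.0043)) dishlid (array([0.6112, 0.0967]), np.float64(0.0009))
clock 1.75 pos [0.1834 0.5975 0.2267] tooly 72.93 q7 -0.08 toolz [ 0. -0. -1.]
d(cm,current axes) [-54.99 -35.47   2.68]
turn z deg -17.07 rad -0.2979
d after turn [-42.16 -50.05   2.68]
[[-0.956  0.293  0.   ]
 [ 0.293  0.956 -0.   ]
 [-0.    -0.    -1.   ]]
```

{"fn": "carry_out", "kwargs": {
  "claw": [9, 9, 9, 9, 9, 9, 9, 9, 9, 9, 9, 9, 9, 9, 9, 9, 9, 9],
  "delta_pos": [
    [0, 0, 0],
    [0, 0, 0],
    [-3.05, -3.56, 0],
    [-3.05, -3.56, 0],
    [-3.05, -3.56, 0],
    [-3.05, -3.56, 0],
    [-3.05, -3.56, 0],
    [-3.05, -3.56, 0],
    [-3.05, -3.56, 0],
    [-3.05, -3.56, 0],
    [-3.05, -3.56, 0],
    [-3.05, -3.56, 0],
    [-3.05, -3.56, 0],
    [-3.05, -3.56, 0],
    [-3.05, -3.56, 0],
    [-3.05, -3.56, 0],
    [0, 0, 0],
    [0, 0, 0]
  ],
  "angular": [
    [0, 0, -0.149],
    [0, 0, -0.149],
    [0, 0, 0],
    [0, 0, 0],
    [0, 0, 0],
    [0, 0, 0],
    [0, 0, 0],
    [0, 0, 0],
    [0, 0, 0],
    [0, 0, 0],
    [0, 0, 0],
    [0, 0, 0],
    [0, 0, 0],
    [0, 0, 0],
    [0, 0, 0],
    [0, 0, 0],
    [0, 0, 0],
    [0, 0, 0]
  ],
  "force": 25
}}

```text
clock: 3.55
position: [0.6109, 0.0977, 0.2264]
ee_rot: [-0.004, -3.141, 0.001]
force: [-0.6, 1.2, 0.2]
width: 0.977
gripper_force: 0.0
```

Run:
```python
from h import *
plan(.610,.0985,.070,90)
p=arm.get_image("wrist"); save(p,"w1.png"); print(p["T"][:3,3])
for z,r in ((.066,.039),): print(circ(p,"blue",(.610,.0985),z,r,.05))
print("red",circ(p,"red",(.607,.097),.006,.06,.08))
```

```text
clock 3.55 pos [0.6109 0.0977 0.2264] tooly 89.84 q7 1.4 toolz [-0. -0. -1.]
d(cm,current axes) [ 0.09  0.08 15.64]
turn z deg -0.16 rad -0.0028
d after turn [ 0.09  0.08 15.64]
[0.54223258 0.09837348 0.38467614]
(array([0.6154, 0.104 ]), np.float64(0.0039))
red (array([0.6096, 0.0985]), np.float64(0.002))
```

View pics/w1.png

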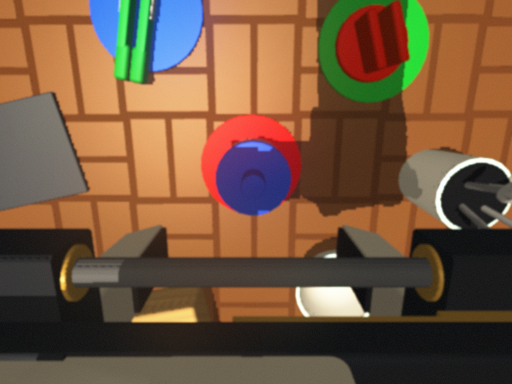

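Dish lid centred at about (253,178) in the wrist view and the red coaster at (251,163).

Run:
```python
from h import *
p=arm.get_image("wrist")
print(unproj(p,[(253.5,177.5)],.066),unproj(p,[(253,181)],.098))
for lo in ((100,100,25),):
    h=cv2.cvtColor(p["frame"],cv2.COLOR_RGB2HSV); m=cv2.inRange(h,lo,(130,255,255)); m[:130]=0;m[222:]=0
    ct=max(cv2.findContours(m,0,1)[0],key=cv2.contourArea); print(cv2.fitEllipse(ct),cv2.minEnclosingCircle(ct))
    (c,_,_)=cv2.fitEllipse(cv2.convexHull(ct)); print(unproj(p,[c],.066))
```

```text
[[0.60973107 0.10184545]] [[0.60616164 0.10118372]]
((252.4613037109375, 179.9175262451172), (67.4271011352539, 73.36024475097656), 50.14045333862305) ((252.0, 178.2536163330078), 36.93001174926758)
[[0.61070844 0.10001881]]
```

{"fn": "carry_out", "kwargs": {
  "claw": [6, 6, 6, 6, 6, 6, 6, 6, 6, 1, 1, 1, 1, 1, 1, 1, 1],
  "delta_pos": [
    [0.2, 0.2, 1.9],
    [0, 0, 1.9],
    [0, 0, 1.9],
    [0, 0, 1.9],
    [0, 0, 1.9],
    [0, 0, 1.9],
    [0, 0, 1.9],
    [0, 0, 1.9],
    [0, 0, 0],
    [0, 0, 0],
    [0, 0, 0],
    [0, 0, 0],
    [0, 0, 0],
    [0, 0, 0],
    [0, 0, 0],
    [0, 0, 0],
    [0, 0, 0]
  ],
  "angular": [
    [0, 0, 0],
    [0, 0, 0],
    [0, 0, 0],
    [0, 0, 0],
    [0, 0, 0],
    [0, 0, 0],
    [0, 0, 0],
    [0, 0, 0],
    [0, 0, 0],
    [0, 0, 0],
    [0, 0, 0],
    [0, 0, 0],
    [0, 0, 0],
    [0, 0, 0],
    [0, 0, 0],
    [0, 0, 0],
    [0, 0, 0]
  ],
  "force": 25
}}

```text
clock: 5.35
position: [0.6088, 0.1007, 0.075]
ee_rot: [0.0, 3.141, -0.0]
force: [-0.6, -2.4, 3.9]
width: 0.25
gripper_force: 24.9
```

{"fn": "carry_out", "kwargs": {
  "claw": [1, 1, 1, 1, 1, 1, 1, 1, 1, 1, 1, 1, 1, 1, 1, 1, 1, 1, 1, 1],
  "delta_pos": [
    [0, 0, -1],
    [0, 0, -2],
    [0, 0, -2],
    [0, 0, -1],
    [0.1, -1.5, 0],
    [0.2, -3, 0],
    [0.2, -3, 0],
    [0.2, -3, 0],
    [0.2, -3, 0],
    [0.2, -3, 0],
    [0.2, -3, 0],
    [0.2, -3, 0],
    [0.2, -3, 0],
    [0.1, -1.9, 0],
    [0, 0, 0],
    [0, 0, 2],
    [0, 0, 2],
    [0, 0, 1.2],
    [0, 0, 0],
    [0, 0, 0]
  ],
  "angular": [
    [0, 0, 0],
    [0, 0, 0],
    [0, 0, 0],
    [0, 0, 0],
    [0, 0, 0],
    [0, 0, 0],
    [0, 0, 0],
    [0, 0, 0],
    [0, 0, 0],
    [0, 0, 0],
    [0, 0, 0],
    [0, 0, 0],
    [0, 0, 0],
    [0, 0, 0],
    [0, 0, 0],
    [0, 0, 0],
    [0, 0, 0],
    [0, 0, 0],
    [0, 0, 0],
    [0, 0, 0]
  ]
}}

```text
clock: 7.35
position: [0.5904, -0.1728, 0.0827]
ee_rot: [0.0, -3.141, -0.0]
force: [-0.0, -0.2, -2.5]
width: 0.255
gripper_force: 24.9
```

{"fn": "carry_out", "kwargs": {
  "claw": [1, 1, 1, 1, 1],
  "delta_pos": [
    [0, 0, 0.4],
    [0, 0, 0.2],
    [0, 0, 0.15],
    [0, 0, 0],
    [0, 0, 0]
  ],
  "angular": [
    [0, 0, 0],
    [0, 0, 0],
    [0, 0, 0],
    [0, 0, 0],
    [0, 0, 0]
  ]
}}

```text
clock: 7.85
position: [0.5906, -0.1729, 0.0754]
ee_rot: [-0.0, 3.141, -0.0]
force: [0.3, -0.7, -3.9]
width: 0.254
gripper_force: 24.9
```

{"fn": "carry_out", "kwargs": {
  "claw": [1, 1, 6, 6, 6, 6, 6, 6, 6, 6, 6, 6, 6, 6, 6, 6, 6, 6, 6, 6],
  "delta_pos": [
    [0, 0, 0.1],
    [0, 0, 0],
    [0, 0, 0],
    [0, 0, 0],
    [0, 0, 0],
    [0, 0, 0],
    [0, 0, -3],
    [0, 0, -4],
    [0, 0, -4],
    [0, 0, -2],
    [0.5, 2, 0],
    [1, 4, 0],
    [1.2, 4, 0],
    [1.2, 4, 0],
    [1.2, 4, 0],
    [1.2, 4, 0],
    [1.2, 4, 0],
    [1.2, 4, 0],
    [0, 0, 0],
    [0, 0, 0]
  ],
  "angular": [
    [0, 0, 0],
    [0, 0, 0],
    [0, 0, 0],
    [0, 0, 0],
    [0, 0, 0],
    [0, 0, 0],
    [0, 0, 0],
    [0, 0, 0],
    [0, 0, 0],
    [0, 0, 0],
    [0, 0, 0],
    [0, 0, 0],
    [0, 0, 0],
    [0, 0, 0],
    [0, 0, 0],
    [0, 0, 0],
    [0, 0, 0],
    [0, 0, 0],
    [0, 0, 0],
    [0, 0, 0]
  ]
}}

```text
clock: 9.85
position: [0.5032, 0.1281, 0.2043]
ee_rot: [-0.004, 3.141, 0.0]
force: [0.3, -0.5, 0.4]
width: 0.654
gripper_force: 0.0
```

Run:
```python
from h import *
p=arm.get_image("wrist"); save(p,"w2.png")
for n in ("lid_rest","green_coaster","red_coaster"):
    for r in arm.place_of(n,p)[:2]: print(n,r["conf"],toworld(p,r["centre"],.006)[:2].round(4))
print("green",circ(p,"green",(.474,.231),.006,.06,.08),"foot",circ(p,"red",(.474,.226),.018,.038,.05))
q=arm.get_image("top"); print("red",circ(q,"red",(.607,.097),.006,.06,.08)); q=arm.get_image("scene"); print("red",circ(q,"red",(.607,.097),.006,.06,.08))
save(q,"s2.png")
plan(.4745,.226,.026,109)
```

```text
lid_rest 0.84 [0.4784 0.2271]
red_coaster 0.93 [0.6021 0.1003]
green (array([0.4765, 0.2303]), np.float64(0.0008)) foot (array([0.4778, 0.2253]), np.float64(0.0016))
red (array([0.6064, 0.0972]), np.float64(0.0016))
red (array([0.6071, 0.0964]), np.float64(0.0006))
clock 10.15 pos [0.5038 0.126  0.2042] tooly 89.89 q7 1.26 toolz [ 0. -0. -1.]
d(cm,current axes) [ 2.95 10.   17.82]
turn z deg -19.11 rad -0.3335
d after turn [-0.49 10.42 17.82]
```

View pics/w2.png

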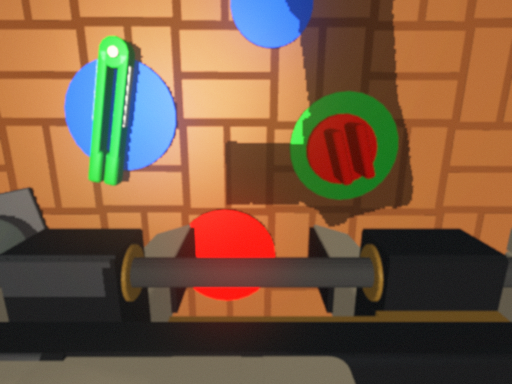

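View pics/s2.png

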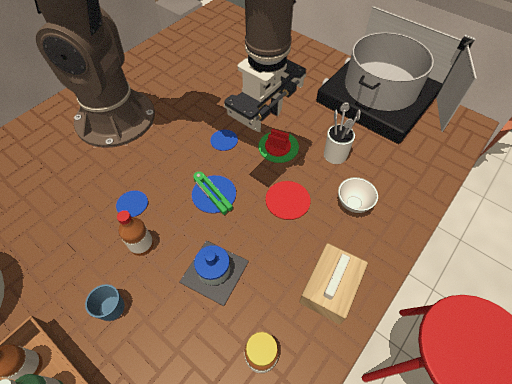

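{"fn": "carry_out", "kwargs": {
  "claw": [6, 6, 6, 6, 6, 6, 6, 6, 6, 6, 6, 6, 6],
  "delta_pos": [
    [0, 0, 0],
    [0, 0, 0],
    [0, 0, 0],
    [-0.1, 2, 0],
    [-0.1, 2.3, 0],
    [-0.1, 2, 0],
    [-0.1, 2, 0],
    [-0.1, 2, 0],
    [0, 0, 2],
    [0, 0, 3],
    [0, 0, 3],
    [0, 0, 2],
    [0, 0, 0]
  ],
  "angular": [
    [0, 0, -0.105],
    [0, 0, -0.105],
    [0, 0, -0.105],
    [0, 0, 0],
    [0, 0, 0],
    [0, 0, 0],
    [0, 0, 0],
    [0, 0, 0],
    [0, 0, 0],
    [0, 0, 0],
    [0, 0, 0],
    [0, 0, 0],
    [0, 0, 0]
  ]
}}

```text
clock: 11.45
position: [0.4749, 0.225, 0.1018]
ee_rot: [0.491, -3.098, 0.003]
force: [0.2, 0.1, 0.6]
width: 0.652
gripper_force: 0.0
```

Run:
```python
from h import *
plan(.477,.226,.026,108)
p=arm.get_image("wrist"); save(p,"w3.png")
```

```text
clock 11.45 pos [0.4749 0.225  0.1018] tooly 107.99 q7 1.34 toolz [-0.004 -0.003 -1.   ]
d(cm,current axes) [-0.27  0.04  7.58]
turn z deg -0.01 rad -0.0001
d after turn [-0.27  0.04  7.58]
```

View pics/w3.png

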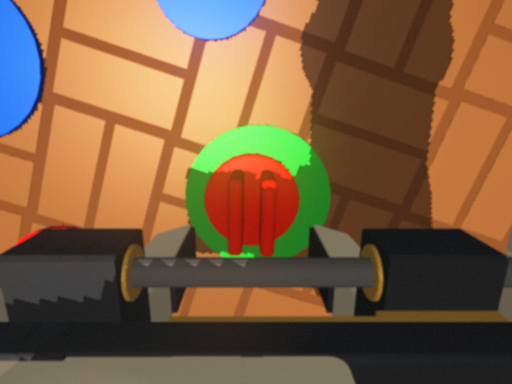

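The fins (cols 236 and 268) line up with the jaws, so I descend and grip.

{"fn": "carry_out", "kwargs": {
  "claw": [6, 6, 6, 6, 6, 2, 2, 2, 2, 2, 2, 2],
  "delta_pos": [
    [-0.2, 0, 2],
    [0, 0, 2],
    [0, 0, 2],
    [0, 0, 1.4],
    [0, 0, 0],
    [0, 0, 0],
    [0, 0, 0],
    [0, 0, 0],
    [0, 0, 0],
    [0, 0, 0],
    [0, 0, 0],
    [0, 0, 0]
  ],
  "angular": [
    [0, 0, 0],
    [0, 0, 0],
    [0, 0, 0],
    [0, 0, 0],
    [0, 0, 0],
    [0, 0, 0],
    [0, 0, 0],
    [0, 0, 0],
    [0, 0, 0],
    [0, 0, 0],
    [0, 0, 0],
    [0, 0, 0]
  ]
}}

```text
clock: 12.7
position: [0.4788, 0.2272, 0.031]
ee_rot: [-0.492, 3.102, 0.0]
force: [-0.2, -1.6, 6.8]
width: 0.343
gripper_force: 25.0
```

Run:
```python
from h import *
s=arm.observe(); print(s["force"],s["width"],s["gripper_force"]); plan(.607,.097,.1)
```

```text
[-0.21059916 -1.61376294  6.77319927] 0.34270264268334677 24.970968067646027
clock 12.7 pos [0.4788 0.2272 0.031 ] tooly 108.03 q7 1.34 toolz [ 0.001  0.    -1.   ]
d(cm,current axes) [ -8.16 -16.35  -6.89]
```

{"fn": "carry_out", "kwargs": {
  "claw": [2, 2, 2, 2, 2, 2, 2, 2, 2, 2, 2, 2, 2, 2, 2],
  "delta_pos": [
    [0, 0, -1],
    [0, 0, -2],
    [0, 0, -2],
    [0, 0, -1],
    [-0.6, -1.3, 0],
    [-1.1, -2.2, 0],
    [-1.3, -2.6, 0],
    [-1.3, -2.6, 0],
    [-1.3, -2.6, 0],
    [-1.1, -2.2, 0],
    [-0.8, -1.6, 0],
    [-0.6, -1.2, 0],
    [0, 0, 2],
    [0, 0, 1],
    [0, 0, 0]
  ],
  "angular": [
    [0, 0, 0],
    [0, 0, 0],
    [0, 0, 0],
    [0, 0, 0],
    [0, 0, 0],
    [0, 0, 0],
    [0, 0, 0],
    [0, 0, 0],
    [0, 0, 0],
    [0, 0, 0],
    [0, 0, 0],
    [0, 0, 0],
    [0, 0, 0],
    [0, 0, 0],
    [0, 0, 0]
  ]
}}

```text
clock: 14.2
position: [0.6039, 0.0977, 0.0583]
ee_rot: [0.494, -3.098, -0.0]
force: [0.4, 0.4, -2.9]
width: 0.345
gripper_force: 25.0
```

Run:
```python
from h import *
s=arm.observe(); print(s["force"],s["width"],s["gripper_force"]); plan(.607,.097,.031)
p=arm.get_image("wrist")
for r in arm.place_of("lid_rest",p)[:1]: print(r["conf"],toworld(p,r["centre"],.035)[:2].round(4))
print("red",circ(p,"red",(.607,.097),.006,.06,.08))
```

```text
[ 0.41096348  0.38689321 -2.85636701] 0.345082376465161 24.96588259935379
clock 14.2 pos [0.6039 0.0977 0.0583] tooly 108.11 q7 1.66 toolz [-0.004 -0.    -1.   ]
d(cm,current axes) [-0.29 -0.17  2.73]
0.74 [0.6014 0.099 ]
red (array([0.586 , 0.0886]), np.float64(0.0066))
```

{"fn": "carry_out", "kwargs": {
  "claw": [2, 2, 2, 2, 2, 2],
  "delta_pos": [
    [-0.3, -0.1, 0.7],
    [0, 0, 0.8],
    [0, 0, 0.7],
    [0, 0, 0.4],
    [0, 0, 0.1],
    [0, 0, 0]
  ],
  "angular": [
    [0, 0, 0],
    [0, 0, 0],
    [0, 0, 0],
    [0, 0, 0],
    [0, 0, 0],
    [0, 0, 0]
  ]
}}

```text
clock: 14.9
position: [0.6088, 0.0973, 0.033]
ee_rot: [0.493, -3.102, -0.0]
force: [-0.2, 0.9, -3.2]
width: 0.353
gripper_force: 25.0
```

{"fn": "carry_out", "kwargs": {
  "claw": [2, 2, 2, 2, 5, 6, 6, 6, 6, 6, 6, 6],
  "delta_pos": [
    [0.1, 0, 0.1],
    [0, 0, 0.1],
    [0, 0, 0],
    [0, 0, 0],
    [0, 0, 0],
    [0, 0, 0],
    [0, 0, 0],
    [0, 0, 0],
    [0, 0, -2],
    [0, 0, -4],
    [0, 0, -4],
    [0, 0, 0]
  ],
  "angular": [
    [0, 0, 0],
    [0, 0, 0],
    [0, 0, 0],
    [0, 0, 0],
    [0, 0, 0],
    [0, 0, 0],
    [0, 0, 0],
    [0, 0, 0],
    [0, 0, 0],
    [0, 0, 0],
    [0, 0, 0],
    [0, 0, 0]
  ]
}}

```text
clock: 16.1
position: [0.6114, 0.0977, 0.137]
ee_rot: [-0.491, 3.093, 0.001]
force: [0.7, -0.1, 0.6]
width: 0.652
gripper_force: 0.0
```

Run:
```python
from h import *
for c in("top","scene"):
    p=arm.get_image(c)
    for n in ("lid_rest","tong"):
        for r in arm.place_of(n,p)[:1]: print(c,n,r["conf"],toworld(p,r["centre"],.006)[:2].round(4))
    print("green",circ(p,"green",(.474,.231),.006,.06,.08))
plan(.4395,-.018,.1,78.5)
```

```text
top tong 0.71 [ 0.4369 -0.0168]
green (array([0.4745, 0.2306]), np.float64(0.0019))
scene lid_rest 0.84 [0.5937 0.0967]
green (array([0.4795, 0.231 ]), np.float64(0.0041))
clock 16.4 pos [0.607  0.0969 0.1298] tooly 108.06 q7 1.66 toolz [-0.002 -0.001 -1.   ]
d(cm,current axes) [19.48 -5.73  3.03]
turn z deg 29.56 rad 0.5159
d after turn [ 14.12 -14.59   3.03]
```

{"fn": "carry_out", "kwargs": {
  "claw": [6, 6, 6, 6, 6, 6, 6, 6, 6, 6, 6, 6, 6],
  "delta_pos": [
    [0, 0, 0],
    [0, 0, 0],
    [0, 0, 0],
    [0, 0, 0],
    [1.7, -1.8, 0],
    [1.8, -1.8, 0],
    [1.8, -1.8, 0],
    [1.8, -1.9, 0],
    [1.8, -1.9, 0],
    [1.8, -1.8, 0],
    [1.7, -1.8, 0],
    [1.7, -1.8, 0],
    [0, 0, 0]
  ],
  "angular": [
    [0, 0, 0.129],
    [0, 0, 0.129],
    [0, 0, 0.129],
    [0, 0, 0.129],
    [0, 0, 0],
    [0, 0, 0],
    [0, 0, 0],
    [0, 0, 0],
    [0, 0, 0],
    [0, 0, 0],
    [0, 0, 0],
    [0, 0, 0],
    [0, 0, 0]
  ]
}}

```text
clock: 17.7
position: [0.4371, -0.0199, 0.1303]
ee_rot: [-0.319, -3.121, 0.002]
force: [0.5, 0.7, 0.1]
width: 0.655
gripper_force: 0.0
```

```bash
python3 - <<'E'
from h import *
p=arm.get_image("wrist"); save(p,"w4.png")
for r in arm.place_of("tong",p)[:1]: print(r["conf"],toworld(p,r["centre"],.006)[:2].round(4))
yy,xx=np.nonzero(mask(p,"green")); w=unproj(p,np.c_[xx,yy],.026); k=np.hypot(*(w-(.44,-.018)).T)<.1; print(cv2.minAreaRect(w[k].astype(np.float32)))
for c in ("top","scene"):
    q=arm.get_image(c); save(q,c+"4.png")
    for r in arm.place_of("lid_rest",q)[:1]: print(c,r["conf"],toworld(q,r["centre"],.006)[:2].round(4))
plan(.4395,-.018,.012,78.5)
E
python3 - <<'E'
import cv2,numpy as np
a=cv2.imread('pics/w4.png');b=cv2.imread('pics/scene4.png')[120:270,200:400];c=cv2.imread('pics/top4.png')[100:250,150:350]
cv2.imwrite('pics/m4.png',cv2.resize(np.vstack([np.hstack([cv2.resize(b,(400,300)),cv2.resize(c,(400,300))]),np.hstack([cv2.resize(a,(400,300)),np.zeros((300,400,3),np.uint8)])]),(800,600)))
E
```

```text
0.92 [ 0.4398 -0.0173]
((0.4317292273044586, -0.017000388354063034), (0.030359575524926186, 0.13089755177497864), 78.31535339355469)
top 0.83 [0.605  0.1012]
scene 0.76 [0.5982 0.0943]
clock 18.0 pos [ 0.4413 -0.0173  0.131 ] tooly 78.54 q7 1.36 toolz [ 0.  0. -1.]
d(cm,current axes) [ 0.16 -0.1  11.9 ]
turn z deg 0.04 rad 0.0007
d after turn [ 0.16 -0.1  11.9 ]
```

View pics/m4.png

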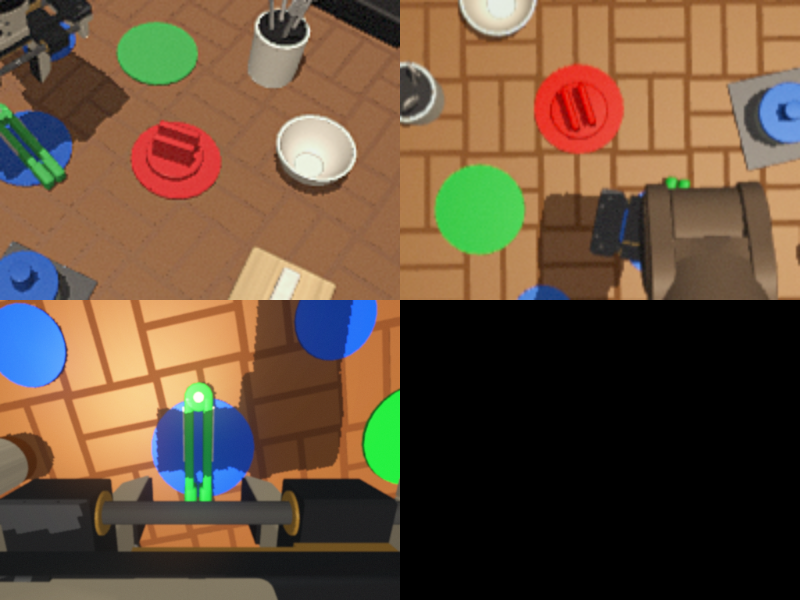

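{"fn": "carry_out", "kwargs": {
  "claw": [6, 6, 6, 6, 6, 6, 6, 6, 6],
  "delta_pos": [
    [0.15, 0, 2],
    [0, 0, 2],
    [0, 0, 2],
    [0, 0, 2],
    [0, 0, 2],
    [0, 0, 1.2],
    [0, 0, 0.5],
    [0, 0, 0],
    [0, 0, 0]
  ],
  "angular": [
    [0, 0, 0],
    [0, 0, 0],
    [0, 0, 0],
    [0, 0, 0],
    [0, 0, 0],
    [0, 0, 0],
    [0, 0, 0],
    [0, 0, 0],
    [0, 0, 0]
  ]
}}

```text
clock: 18.9
position: [0.4396, -0.0174, 0.0146]
ee_rot: [0.315, 3.125, 0.0]
force: [0.1, 0.4, 0.6]
width: 0.652
gripper_force: 0.0
```

{"fn": "carry_out", "kwargs": {
  "claw": [2, 2, 2, 2, 2, 2, 2],
  "delta_pos": [
    [0, 0, 0],
    [0, 0, 0],
    [0, 0, 0],
    [0, 0, 0],
    [0, 0, 0],
    [0, 0, 0],
    [0, 0, 0]
  ],
  "angular": [
    [0, 0, 0],
    [0, 0, 0],
    [0, 0, 0],
    [0, 0, 0],
    [0, 0, 0],
    [0, 0, 0],
    [0, 0, 0]
  ],
  "force": 20
}}

```text
clock: 19.6
position: [0.4393, -0.0176, 0.0144]
ee_rot: [0.315, 3.125, 0.0]
force: [-1.4, -0.5, 5.3]
width: 0.321
gripper_force: 20.0
```

Run:
```python
from h import *
plan(.4755,.2308,.05)
for c in ("top","scene"):
    p=arm.get_image(c); print("green",circ(p,"green",(.474,.231),.006,.06,.07))
```

```text
clock 19.6 pos [ 0.4393 -0.0176  0.0144] tooly 78.49 q7 1.42 toolz [ 0.  0. -1.]
d(cm,current axes) [ 1.41 25.06 -3.56]
green (array([0.4746, 0.2306]), np.float64(0.0019))
green (array([0.4748, 0.2291]), np.float64(0.0025))
```

{"fn": "carry_out", "kwargs": {
  "claw": [2, 2, 2, 2, 2, 2, 2, 2, 2, 2, 2, 2, 2, 2, 2, 2, 2, 2, 2],
  "delta_pos": [
    [0, 0, -1],
    [0, 0, -2],
    [0, 0, -2],
    [0, 0, -1],
    [0.1, 1.2, 0],
    [0.1, 2.2, 0],
    [0.1, 2.4, 0],
    [0.1, 2.4, 0],
    [0.1, 2.4, 0],
    [0.2, 2.4, 0],
    [0.2, 2.4, 0],
    [0.1, 2.4, 0],
    [0.1, 2.4, 0],
    [0.1, 2.2, 0],
    [0.1, 1.6, 0],
    [0.1, 1.0, 0],
    [0, 0, 2],
    [0, 0, 1.5],
    [0, 0, 0]
  ],
  "angular": [
    [0, 0, 0],
    [0, 0, 0],
    [0, 0, 0],
    [0, 0, 0],
    [0, 0, 0],
    [0, 0, 0],
    [0, 0, 0],
    [0, 0, 0],
    [0, 0, 0],
    [0, 0, 0],
    [0, 0, 0],
    [0, 0, 0],
    [0, 0, 0],
    [0, 0, 0],
    [0, 0, 0],
    [0, 0, 0],
    [0, 0, 0],
    [0, 0, 0],
    [0, 0, 0]
  ]
}}

```text
clock: 21.6
position: [0.4738, 0.2291, 0.0374]
ee_rot: [-0.315, -3.123, 0.004]
force: [-0.1, -1.3, -1.0]
width: 0.32
gripper_force: 20.0
```

Run:
```python
from h import *
plan(.475,.230,.0144)
p=arm.get_image("wrist")
for r in arm.place_of("tong",p)[:1]: print(r["conf"],toworld(p,r["centre"],.03)[:2].round(4))
```

```text
clock 21.6 pos [0.4738 0.2291 0.0374] tooly 78.47 q7 0.93 toolz [-0.003 -0.002 -1.   ]
d(cm,current axes) [-0.11  0.11  2.3 ]
0.8 [0.4754 0.2299]
```

{"fn": "carry_out", "kwargs": {
  "claw": [2, 2, 2, 2, 2, 2, 5, 6, 6, 6, 6, 6, 6, 6, 6],
  "delta_pos": [
    [-0.1, 0.1, 0.7],
    [0, 0, 0.8],
    [0, 0, 0.5],
    [0, 0, 0.3],
    [0, 0, 0.1],
    [0, 0, 0],
    [0, 0, 0],
    [0, 0, 0],
    [0, 0, 0],
    [0, 0, 0],
    [0, 0, -2],
    [0, 0, -4],
    [0, 0, -4],
    [0, 0, -4],
    [0, 0, 0]
  ],
  "angular": [
    [0, 0, 0],
    [0, 0, 0],
    [0, 0, 0],
    [0, 0, 0],
    [0, 0, 0],
    [0, 0, 0],
    [0, 0, 0],
    [0, 0, 0],
    [0, 0, 0],
    [0, 0, 0],
    [0, 0, 0],
    [0, 0, 0],
    [0, 0, 0],
    [0, 0, 0],
    [0, 0, 0]
  ]
}}

```text
clock: 23.2
position: [0.4794, 0.2324, 0.1604]
ee_rot: [0.315, 3.119, 0.009]
force: [-0.1, 0.5, -0.3]
width: 0.655
gripper_force: 0.0
```

Run:
```python
from h import *
for c in ("top","scene"):
    p=arm.get_image(c); print("dish",circ(p,"blue",(.592,-.173),.066,.039,.06), "blue",circ(p,"blue",(.4395,-.019),.006,.06,.08))
plan(.591,-.172,.075,90)
```

```text
dish (array([ 0.5895, -0.1733]), np.float64(0.0033)) blue (array([ 0.4392, -0.0422]), np.float64(0.0088))
dish (array([ 0.5931, -0.1745]), np.float64(0.0011)) blue (array([ 0.441 , -0.0141]), np.float64(0.0019))
clock 23.3 pos [0.4769 0.2313 0.1561] tooly 78.5 q7 0.89 toolz [ 0.002  0.001 -1.   ]
d(cm,current axes) [-19.21 -37.26   8.07]
turn z deg -11.5 rad -0.2008
d after turn [-11.39 -40.34   8.07]
```

{"fn": "carry_out", "kwargs": {
  "claw": [6, 6, 6, 6, 6, 6, 6, 6, 6, 6, 6, 6, 6, 6, 6, 6, 6, 6, 6, 6],
  "delta_pos": [
    [0, 0, 0],
    [0, 0, 0],
    [-0.67, -2.38, 0],
    [-0.67, -2.38, 0],
    [-0.67, -2.38, 0],
    [-0.67, -2.38, 0],
    [-0.67, -2.38, 0],
    [-0.67, -2.38, 0],
    [-0.67, -2.38, 0],
    [-0.67, -2.38, 0],
    [-0.67, -2.38, 0],
    [-0.67, -2.38, 0],
    [-0.67, -2.38, 0],
    [-0.67, -2.38, 0],
    [-0.67, -2.38, 0],
    [-0.67, -2.38, 0],
    [-0.67, -2.38, 0],
    [-0.67, -2.38, 0],
    [-0.67, -2.38, 0],
    [0, 0, 0]
  ],
  "angular": [
    [0, 0, -0.1],
    [0, 0, -0.1],
    [0, 0, 0],
    [0, 0, 0],
    [0, 0, 0],
    [0, 0, 0],
    [0, 0, 0],
    [0, 0, 0],
    [0, 0, 0],
    [0, 0, 0],
    [0, 0, 0],
    [0, 0, 0],
    [0, 0, 0],
    [0, 0, 0],
    [0, 0, 0],
    [0, 0, 0],
    [0, 0, 0],
    [0, 0, 0],
    [0, 0, 0],
    [0, 0, 0]
  ]
}}

```text
clock: 25.3
position: [0.5891, -0.1781, 0.1533]
ee_rot: [-0.009, -3.139, 0.003]
force: [0.2, -1.2, -0.4]
width: 0.649
gripper_force: 0.0
```

```bash
python3 - <<'E'
from h import *
p=arm.get_image("wrist"); save(p,"w5.png")
p=arm.get_image("scene"); print("blue",circ(p,"blue",(.4395,-.019),.006,.06,.07)); p=arm.get_image("top"); save(p,"top5.png");print("blue",circ(p,"blue",(.4395,-.019),.006,.06,.07))
plan(.591,-.1735,.075,90)
E
python3 - <<'E'
import cv2,numpy as np
a=cv2.imread('pics/w5.png');c=cv2.imread('pics/top5.png')[100:250,150:350]
cv2.imwrite('pics/m5.png',np.hstack([cv2.resize(a,(400,300)),cv2.resize(c,(400,300))]))
E
```

```text
blue (array([ 0.468 , -0.0678]), np.float64(0.0041))
blue (array([ 0.441 , -0.0135]), np.float64(0.0028))
clock 25.45 pos [ 0.5893 -0.1729  0.1538] tooly 89.96 q7 1.89 toolz [-0.002  0.001 -1.   ]
d(cm,current axes) [-0.19 -0.07  7.88]
turn z deg -0.04 rad -0.0007
d after turn [-0.19 -0.07  7.88]
```

View pics/m5.png

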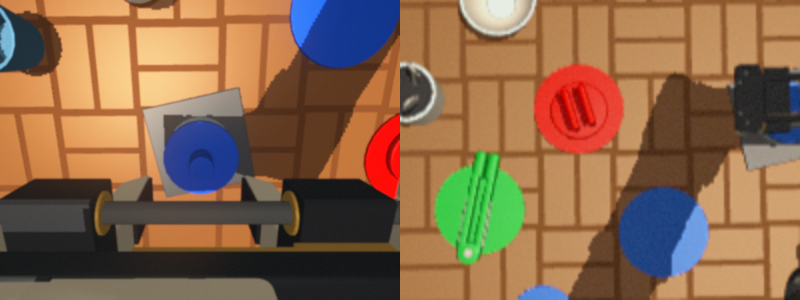

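Wrist view: the dish is centred at (257,200 full-res). The tong and lid rest sit well on their coasters. Next I grip the dish again.

{"fn": "carry_out", "kwargs": {
  "claw": [6, 6, 6, 6, 6, 6, 1, 1, 1, 1, 1, 1, 1, 1],
  "delta_pos": [
    [-0.2, -0.05, 1.5],
    [0, 0, 2],
    [0, 0, 2],
    [0, 0, 2],
    [0, 0, 0.3],
    [0, 0, 0],
    [0, 0, 0],
    [0, 0, 0],
    [0, 0, 0],
    [0, 0, 0],
    [0, 0, 0],
    [0, 0, 0],
    [0, 0, 0],
    [0, 0, 0]
  ],
  "angular": [
    [0, 0, 0],
    [0, 0, 0],
    [0, 0, 0],
    [0, 0, 0],
    [0, 0, 0],
    [0, 0, 0],
    [0, 0, 0],
    [0, 0, 0],
    [0, 0, 0],
    [0, 0, 0],
    [0, 0, 0],
    [0, 0, 0],
    [0, 0, 0],
    [0, 0, 0]
  ],
  "force": 25
}}

```text
clock: 26.85
position: [0.5922, -0.1742, 0.0775]
ee_rot: [0.001, 3.141, 0.0]
force: [-1.5, 1.3, 4.4]
width: 0.253
gripper_force: 25.0
```

Run:
```python
from h import *
for c in ("top","scene"):
    p=arm.get_image(c); h=cv2.cvtColor(p["frame"],cv2.COLOR_RGB2HSV); m=cv2.inRange(h,(100,100,25),(130,255,255))
    n,l,st,cen=cv2.connectedComponentsWithStats(m); u,v=px(p,[.4395,-.017,.006]).astype(int); k=l[v,u]
    ct=max(cv2.findContours((l==k).astype(np.uint8),0,1)[0],key=cv2.contourArea); e=cv2.fitEllipse(ct); print(c,e,unproj(p,[e[0]],.006),st[k])
plan(.4398,-.018,.075)
```

```text
top ((281.3012390136719, 215.5353546142578), (43.46769332885742, 43.78184509277344), 165.9132537841797) [[ 0.4411059  -0.01291434]] [ 260  194   44   44 1557]
scene ((255.5, 191.5), (445.6497497558594, 616.610595703125), 90.0) [[0.52552873 0.06154069]] [     0      0    512    384 195006]
clock 26.95 pos [ 0.5922 -0.1742  0.0775] tooly 89.95 q7 1.91 toolz [ 0.  0. -1.]
d(cm,current axes) [15.25 15.61  0.25]
```

{"fn": "carry_out", "kwargs": {
  "claw": [1, 1, 1, 1, 1, 1, 1, 1, 1, 1, 1, 1, 1, 1, 1, 1, 1, 1],
  "delta_pos": [
    [0, 0, -1],
    [0, 0, -2],
    [0, 0, -2],
    [0, 0, -1],
    [0.8, 0.8, 0],
    [1.5, 1.6, 0],
    [1.8, 1.9, 0],
    [2, 2.1, 0],
    [2, 2.1, 0],
    [2, 2.1, 0],
    [1.8, 1.9, 0],
    [1.5, 1.6, 0],
    [1, 1.1, 0],
    [0.7, 0.8, 0],
    [0, 0, 2],
    [0, 0, 2],
    [0, 0, 1],
    [0, 0, 0]
  ],
  "angular": [
    [0, 0, 0],
    [0, 0, 0],
    [0, 0, 0],
    [0, 0, 0],
    [0, 0, 0],
    [0, 0, 0],
    [0, 0, 0],
    [0, 0, 0],
    [0, 0, 0],
    [0, 0, 0],
    [0, 0, 0],
    [0, 0, 0],
    [0, 0, 0],
    [0, 0, 0],
    [0, 0, 0],
    [0, 0, 0],
    [0, 0, 0],
    [0, 0, 0]
  ]
}}

```text
clock: 28.75
position: [0.4398, -0.0143, 0.0859]
ee_rot: [-0.002, -3.138, 0.001]
force: [0.1, 0.1, -3.4]
width: 0.25
gripper_force: 25.0
```

Run:
```python
from h import *
s=arm.observe(); print(s["force"],s["width"]); plan(.441,-.014,.0765)
```

```text
[ 0.08633359  0.13199739 -3.36662886] 0.250410851021257
clock 28.75 pos [ 0.4398 -0.0143  0.0859] tooly 89.94 q7 1.58 toolz [-0.003 -0.    -1.   ]
d(cm,current axes) [-0.12  0.03  0.94]
```

{"fn": "carry_out", "kwargs": {
  "claw": [1, 1, 1, 1, 1],
  "delta_pos": [
    [-0.1, 0, 0.5],
    [0, 0, 0.3],
    [0, 0, 0.1],
    [0, 0, 0],
    [0, 0, 0]
  ],
  "angular": [
    [0, 0, 0],
    [0, 0, 0],
    [0, 0, 0],
    [0, 0, 0],
    [0, 0, 0]
  ]
}}

```text
clock: 29.25
position: [0.4424, -0.0141, 0.0785]
ee_rot: [0.001, 3.141, 0.0]
force: [-0.5, -0.1, -3.2]
width: 0.252
gripper_force: 25.0
```

{"fn": "carry_out", "kwargs": {
  "claw": [1, 1, 1, 1, 4, 6, 6, 6, 6, 6, 6, 6, 6, 6],
  "delta_pos": [
    [0, 0, 0.1],
    [0, 0, 0.1],
    [0, 0, 0],
    [0, 0, 0],
    [0, 0, 0],
    [0, 0, 0],
    [0, 0, 0],
    [0, 0, 0],
    [0, 0, -2],
    [0, 0, -4],
    [0, 0, -4],
    [-1, -3, -1],
    [-1, -3, 0],
    [-1, -3, 0]
  ],
  "angular": [
    [0, 0, 0],
    [0, 0, 0],
    [0, 0, 0],
    [0, 0, 0],
    [0, 0, 0],
    [0, 0, 0],
    [0, 0, 0],
    [0, 0, 0],
    [0, 0, 0],
    [0, 0, 0],
    [0, 0, 0],
    [0, 0, 0],
    [0, 0, 0],
    [0, 0, 0]
  ]
}}

```text
clock: 30.65
position: [0.4728, -0.105, 0.1869]
ee_rot: [-0.0, 3.14, 0.0]
force: [0.4, 0.6, 0.0]
width: 0.654
gripper_force: 0.0
```

{"fn": "carry_out", "kwargs": {
  "claw": [6, 6, 6, 6, 6, 6, 6],
  "delta_pos": [
    [-1, -3, 0],
    [-1, -3, 0],
    [-1, -3, 0],
    [-1, -3, 0],
    [0, 0, 0],
    [0, 0, 0],
    [0, 0, 0]
  ],
  "angular": [
    [0, 0, 0],
    [0, 0, 0],
    [0, 0, 0],
    [0, 0, 0],
    [0, 0, 0],
    [0, 0, 0],
    [0, 0, 0]
  ]
}}

```text
clock: 31.35
position: [0.5118, -0.223, 0.1859]
ee_rot: [0.0, -3.141, -0.001]
force: [0.1, -0.1, 0.8]
width: 0.655
gripper_force: 0.0
```

Run:
```python
from h import *
im=[]
for c in ("top","scene"):
    p=arm.get_image(c)
    print(c,"dishlid",circ(p,"blue",(.441,-.014),.066,.039,.048),"foot",circ(p,"red",(.605,.097),.018,.038,.045))
    for n in ("lid_rest","glass_dish","tong"):
        for r in arm.place_of(n,p)[:1]: print(n,r["conf"],toworld(p,r["centre"],.006)[:2].round(4))
    f=p["frame"][:,:,::-1]; im.append(cv2.resize(f[120:260,160:320] if c=="top" else f[110:250,190:350],(400,350),interpolation=cv2.INTER_CUBIC))
    yy,xx=np.nonzero(mask(p,"green")); 
cv2.imwrite("pics/end.png",np.hstack(im))
```

```text
top dishlid (array([ 0.4401, -0.0137]), np.float64(0.0075)) foot (array([0.6046, 0.097 ]), np.float64(0.0059))
lid_rest 0.63 [0.6016 0.0957]
glass_dish 0.56 [ 0.4379 -0.    ]
tong 0.9 [0.4752 0.2311]
scene dishlid (array([ 0.445 , -0.0157]), np.float64(0.001)) foot (array([0.6056, 0.0968]), np.float64(0.0056))
lid_rest 0.81 [0.5968 0.1001]
glass_dish 0.77 [ 0.4387 -0.0113]
tong 0.67 [0.4805 0.2265]
```

View pics/end.png

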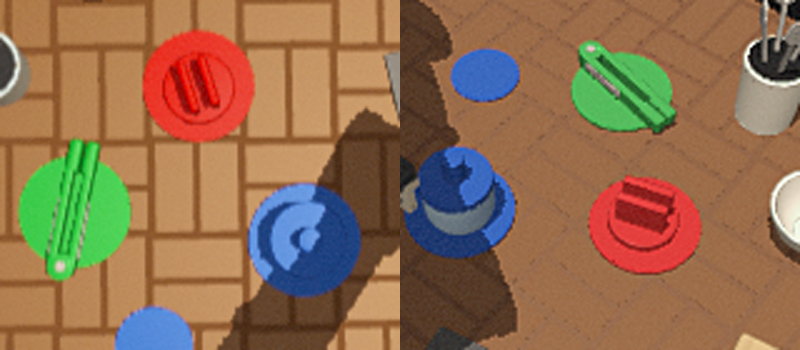

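In both views all three things sit centred on their own coasters, within a few mm, and the slate is empty.

```bash
python3 -c "
from cell import arm
print(arm.sign_off())"
```

```text
the job is handed in; nothing more can be done
None
```

I handed the job in at about 32 s: lid rest on red, glass dish on blue and tong on green, each within a few mm of centre in the last pictures, with the slate empty; the hand-in returned no verdict.

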